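# Unclip a cartridge from the sloping analyser rail

## Task

The clear splash guard of the red loading station has flopped forward over the cartridges: first push it back until it stands upright and leave it so. Then pull the wide cartridge straight off the sloping rail against its sprung catch, and set it down gently, standing on its legs, in the white tray. Leave the two narrow cartridges clipped on the rail and everything else on the bench where it is.

Things in the scene. Friction and masses are not known exactly. Their poses are not given: they have to be found in the camera images.
- station: Loading station, red sides, 290 mm wide, 200 mm deep, 105 mm tall at the back; fixed. Its black deck slopes 25 degrees, low side to the robot. Origin: under its middle on the table; x away from the robot, y along the rail. Three grey cartridges sit on its rail at y = -70, 0, 70 mm in any order, each held by a small sprung steel catch on the low side.
- rail: Aluminium rail on the station's deck, 14 mm wide, 20 mm tall, 250 mm long. Origin: middle of its foot on the deck surface, 73 mm above the table; y along it (level), x up the slope away from the robot, z square to the deck: 25 degrees from vertical, leaning to the robot. Catches reach 16 mm above the deck.
- guard (a joint): Tilt of the splash guard in rad: 0 is upright, positive leans towards the robot over the rail (it starts at 0.7 to 1.0), negative leans away; runs from -0.5 to 1.15. Stiff hinge: stays where it is left; about 3 N at the top edge moves it.
- guard_edge (a point): Middle of the top edge bar (round, 12 mm thick, 238 mm long, parallel to the rail) of the splash guard, a clear panel in a red frame 10 mm thick. It lies 160 mm from the hinge.
- guard_hinge (a point): Middle of the guard's hinge line, parallel to the rail, at the back of the station, 112 mm above the table.
- wide: The only wide cartridge, grey plastic, 64 mm long (y, along the rail), 36 mm deep (x), 68 mm tall (z). Two legs 20 mm long straddle the rail; above them a block to 44 mm height. Origin: centre under the legs. A lip at the foot of its low-side (-x) leg is held by the catch, which yields to about 10 N pulled along the cartridge's z; clear after 20 mm.
- wide_grip (a point): Grip point in the middle of the wide cartridge's white grip fin, 58 mm above its underside. The fin is 12 mm thick (x), 56 mm long (y) and stands from 44 to 68 mm above the underside; free space on both its x sides.
- narrow_a: A narrow cartridge, 40 mm long with a 32 mm long fin, otherwise like the wide one. Stays on the rail.
- narrow_b: The other narrow cartridge, the same. Stays on the rail.
- tray: White open tray, outside 140 mm (x) by 160 mm (y), walls 4 mm thick and 22 mm high, floor 4 to 5 mm above the table. Origin: centre of its underside. Fixed.
- jar: Amber jar, 56 mm wide, 70 mm tall; bystander.
- tipbox: Blue box with a clear lid, 85 by 120 by 68 mm; bystander.
- beaker: Clear beaker, 68 mm wide, 85 mm tall; bystander.
There are look-alikes about, which are no part of the job. There is more than one size of the tray; the job needs the smaller.

How it is judged (in metres and radians):
On the way, in this order (a step that is already met when the one before it is completed fails the run):
1. the guard stands upright while the wide cartridge is still clipped on the rail (value of joint guard between -0.18 and 0.18 rad and z of wide in the frame of rail below 0.006 m), for 0.2 s.
2. the wide cartridge is pulled off the rail and held clear of it (z of wide in the frame of rail above 0.035 m and contact force between the fingers and wide above 0.5 N), for 0.2 s.
At the end, for the whole second after the job is handed in: The wide cartridge stands still and upright (within 7 degrees) on its legs on the tray floor, its middle within 60 mm (tray x) and 70 mm (tray y) of the tray's middle; the guard is within 0.18 rad of upright; both narrow cartridges are still clipped on, within 8 mm of their start (value of joint guard between -0.18 and 0.18 rad and x of wide in the frame of tray between -0.06 and 0.06 m and y of wide in the frame of tray between -0.07 and 0.07 m and height (world z) of wide below 0.012 m and angle between wide's own z axis and vertical below 0.12 rad and linear speed of wide below 0.02 m/s and z of each of narrow_a, narrow_b in the frame of rail below 0.006 m and distance of each of narrow_a, narrow_b from where it was at the start of the episode below 0.008 m); the robot touches nothing.
It fails at once if a narrow cartridge is pulled off its catch (distance of any of narrow_a, narrow_b from where it was at the start of the episode above 0.012 m).
It fails at once if the wide cartridge is dropped or thrown (over 0.6 m/s with no finger on it, a fall of about 2 cm) (linear speed of wide above 0.6 m/s and contact force between the fingers and wide below 0.05 N).
It fails at once if a bystander on the bench is shifted by more than 3 cm (distance of any of jar, tipbox, beaker from where it was at the start of the episode above 0.03 m).
It also fails if it takes over 58 s, if anything falls off the work surface, if the arm or the gripper's body presses on something with over 40 N, if the wrist force passes 120 N, or if a joint passes its speed limit or range.

## Robot

A 6-joint arm with a two-finger parallel gripper is mounted at the origin on the work surface. World frame = base frame: x ahead of the robot, y to its left, z up, the work surface at z = 0. Lengths are in m, angles in degrees, forces in N, time in s.
With the tool pointing down it reaches from about 0.25 to 0.725 m from the base axis. Payload 9.7 kg.
Tool frame: the origin (TCP) lies midway between the tips of the shut fingers; the grasp point (between the pads) lies 19 mm behind it; z points along the fingers, y is the line along which they close (so a half turn about z gives the same grasp; the last joint's range is limited). The gripper opens to 85 mm and grips with 20 to 120 N. Pads are 22 mm wide; open, the fingers measure 114 mm over their backs; the gripper's body (76 mm by 85 mm) begins 54 mm behind the grasp point. The pads swing forward as they close: fully open they stand 13 mm farther back than shut.
Start: joints at [0, 4.979, 10.078, 95.1, 0, 90], TCP at [0.55, -0, 0.231] pointing down, gripper open.
Joint ranges: [-179.16, 179.16], [-48.56, 103.87], [-65.8, 70.77], [-126.05, 130.52], [-82.76, 87.17], [-180, 180]. Speed limits (degrees/s): [127.2, 127.2, 147.25, 180, 180, 180].

## Interface

Orientations are given as [roll, pitch, yaw] about the fixed x, y, z axes, in that order (R = Rz(yaw) Ry(pitch) Rx(roll)).
In Python, from workcell import readout, imaging, bot, spotter gives the robot as it stands.
- The arm moves only by the shell command python3 -m jog 'ROWS' [FORCE]. ROWS is JSON, a list of rows, each an object with "rotation": the turn, a rotation vector about the world's x, y, z in degrees, a list of three; "translation": the shift along the world's x, y, z in mm, a list of three; "grip": the finger opening in mm, from 0 to 85.4. In form: [{"rotation": [wx, wy, wz], "translation": [dx, dy, dz], "grip": grip}, ...]. A call has 1 to 20 rows; each row is the pose to reach, as a shift and turn from the pose commanded when the call began; what a row does not reach only later rows make up. A row lasts 1/10 s, in which the tool goes at most 50 mm and 8.59 degrees, less where a joint would pass 70% of its speed; a pose out of reach is approached as far as the arm can. A call with a gripper value outside its range is refused whole. The fingers move at their own pace and stop on an object; FORCE is the grip in N (left out, the last holds). Time passes only in rows, so rows that repeat a pose let the fingers close. It gives the time, the measured TCP pose, the force, the opening and the grip force at its end, in the units of the state.
- readout.get_obs(): the state, without advancing time (a new reading comes with each control period).
- imaging.camera(name): name is "scene" or "side" or "wrist"; returns (picture, depth): 400x640x3 uint8, red, green, blue; 400x640 float32, m along the optical axis (not along the pixel's ray), 0 where there is no reading.
- imaging.camera_info(name): a dict with "vertical_fov" (degrees; the focal length in pixels is half the picture's height over the tangent of half this angle, whatever the lens; pixels are square), "cx", "cy" (the principal point, pixels), "extrinsics" (4x4, takes a point from camera to world coordinates); the wrist camera has in their place "tool_from_camera" (4x4, takes a point from camera to tool coordinates, whose origin is the TCP and whose axes are the flange's). Camera axes: x right, y down, z forward; pixel columns grow to the right and rows downward; lengths in m; the calibration is good to about 2 mm. A picture is of the moment at which its call begins: read the wrist's pose just before it. camera_info takes no time and is no camera call.
- bot.job_done(): hands the job in; it is judged then, once.
Trained networks look in the newest picture that a camera, given by its name, has taken for a name from the list of things; names that differ only in an ending like _2 or _b are one class to them, and where a whole thing is asked for, a point or a joint stands for the part that bears it (a point fixed in the world has none). Each returns a list of dicts, best first, with "confidence" (0 to 1); they miss things now and then, are a little off and sometimes report something else, mostly with a low value. They report only what shows in the picture. A call takes as long as a camera call. They do not tell look-alikes from the thing itself.
- spotter.spot_in(camera, target): "box" ([centre column, centre row, width, height] in pixels, round what is visible of it).
- spotter.mark_of(camera, target): "uv" ([column, row] in pixels: a listed point, or the origin of a listed thing).
The state is a dict: "time": time; "q": joint angles; "qd": joint speeds; "joint_efforts": joint torques, N m; "ee_pos": TCP position; "tcp_rot": TCP orientation; "wrist_force": force on the tool from outside, world axes, zero at the start; "torque": the same for the moment, N m; "opening": finger opening in m; "grasp_force": force on a finger pad.
Only numpy, scipy, OpenCV 4.12 (cv2) and the standard library are available. Lean on these libraries where they do the work, as an engineer would, in place of code of your own. Each camera call takes 0.05 s, during which the arm holds its last target. There are 200 camera calls.

## Working session

There is one attempt and no reset: what is moved stays moved. The work goes in short steps, Python scripts to look and compute and a shell command to move; the robot and the scene stay as the last step left them, time stands still between calls to the robot, and variables do not carry over. Pictures are saved under pics/ and viewed, at most 10 in all, crops included, and the job is handed in when it is done.

```bash
ls; mkdir -p pics
cat > h.py <<'E'
import numpy as np, cv2
from workcell import readout, imaging, bot, spotter
from scipy.spatial.transform import Rotation as R
def cam(n):
    o=readout.get_obs(); im,d=imaging.camera(n); return im,d,K(n,o)
def K(n,o=None):
    i=imaging.camera_info(n); f=200/np.tan(np.radians(i['vertical_fov'])/2)
    if n=='wrist':
        T=np.eye(4); T[:3,:3]=R.from_euler('xyz',o['tcp_rot'],degrees=True).as_matrix(); T[:3,3]=o['ee_pos']
        T=T@np.array(i['tool_from_camera'])
    else: T=np.array(i['extrinsics'])
    return f,i['cx'],i['cy'],T
def ray(k,uv):
    f,cx,cy,T=k; v=T[:3,:3]@np.array([(uv[0]-cx)/f,(uv[1]-cy)/f,1]); return T[:3,3],v
def at_depth(k,uv,d): o,v=ray(k,uv); return o+v*d
def at_z(k,uv,z): o,v=ray(k,uv); return o+v*(z-o[2])/v[2]
def tri(rs):
    A=0;b=0
    for o,v in rs:
        v=v/np.linalg.norm(v); P=np.eye(3)-np.outer(v,v); A=A+P; b=b+P@o
    return np.linalg.solve(A,b)
def proj(k,p):
    f,cx,cy,T=k; c=T[:3,:3].T@(np.array(p)-T[:3,3]); return [f*c[0]/c[2]+cx,f*c[1]/c[2]+cy]
def med(d,u,v,r=2):
    w=d[int(v)-r:int(v)+r+1,int(u)-r:int(u)+r+1]; w=w[w>0]; return np.median(w) if w.size else 0
E
python3 - <<'E'
from h import *
np.set_printoptions(precision=3,suppress=True)
print(readout.get_obs())
ims=[]
for c in ['scene','side','wrist']:
    im,d,k=cam(c); ims.append(im)
    print(c,k[0],k[3].round(3).tolist())
    for t in ['station','guard_edge','guard_hinge','wide','wide_grip','narrow_a','tray','rail','jar','tipbox','beaker']:
        for f in spotter.mark_of(c,t):
            if f['confidence']>.25: u=f['uv']; m=med(d,*u); print(t,round(f['confidence'],2),np.round(u,1),at_depth(k,u,m) if m else None)
    cv2.imwrite(f'pics/{c}0.png',im[:,:,::-1])
E
```

```text
pics
{'time': 0.0, 'q': array([ 0.001,  5.012, 10.036, 95.1  ,  0.001, 90.   ]), 'qd': array([ 0.121,  0.07 ,  0.042, -0.085, -0.043,  0.108]), 'joint_efforts': array([  0.001, -52.039,  46.48 ,   0.016,   0.   ,  -0.   ]), 'ee_pos': array([0.55 , 0.   , 0.231]), 'tcp_rot': array([-179.923,   -0.001,   90.   ]), 'wrist_force': array([ 0.136,  0.165, -0.587]), 'torque': array([-0.012, -0.01 ,  0.035]), 'grasp_force': 0.0, 'opening': 0.085580823253801}
scene 450.9833049404286 [[-0.105, 0.646, -0.756, 1.353], [0.994, 0.062, -0.086, 0.09], [-0.008, -0.761, -0.649, 0.958], [0.0, 0.0, 0.0, 1.0]]
station 0.73 [349.  282.4] [0.665 0.09  0.104]
guard_edge 0.58 [359.1 209.2] [0.54  0.103 0.227]
guard_hinge 0.87 [348.6 276.3] [0.646 0.088 0.103]
tray 0.95 [238.5 180.5] [ 0.184 -0.306  0.003]
tray 0.76 [179.7 244.9] [ 0.495 -0.406  0.003]
jar 0.72 [236.6 306.4] [ 0.709 -0.181  0.032]
tipbox 0.81 [270.5 234.3] [ 0.448 -0.145  0.025]
beaker 0.96 [441.7 237. ] [0.414 0.346 0.028]
side 391.92308250513133 [[-0.899, -0.314, 0.305, 0.117], [-0.438, 0.66, -0.61, 0.587], [-0.01, -0.683, -0.731, 0.932], [
[... 421 characters left out ...]
 [229.  262.6] [0.582 0.184 0.111]
tray 0.64 [347.6 168.4] [ 0.497 -0.382  0.004]
tray 0.56 [428.6 211.3] [ 0.184 -0.302  0.007]
rail 0.59 [243.4 244.5] [0.577 0.124 0.119]
jar 0.72 [275.8 186.2] [ 0.667 -0.177  0.026]
tipbox 0.64 [343.4 227.1] [ 0.388 -0.096  0.048]
beaker 0.64 [262.1 374.8] [0.393 0.356 0.004]
beaker 0.63 [277.9 187.4] [ 0.546 -0.017  0.213]
wrist 349.9280517506055 [[1.0, -0.001, -0.001, 0.55], [-0.001, -0.959, -0.283, 0.071], [-0.001, 0.283, -0.959, 0.373], [0.0, 0.0, 0.0, 1.0]]
guard_edge 0.57 [288.2  21.2] [0.538 0.099 0.229]
guard_edge 0.48 [463.   66.3] [0.645 0.092 0.124]
guard_hinge 0.59 [462.5  65.4] [0.644 0.093 0.125]
jar 0.57 [429.  326.8] [ 0.672 -0.175  0.034]
```

View pics/scene0.png

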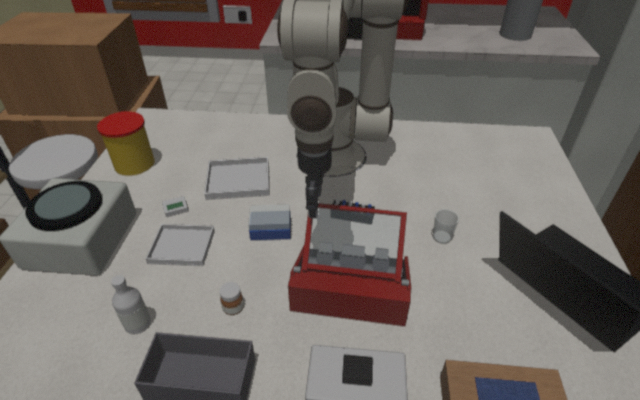

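View pics/side0.png

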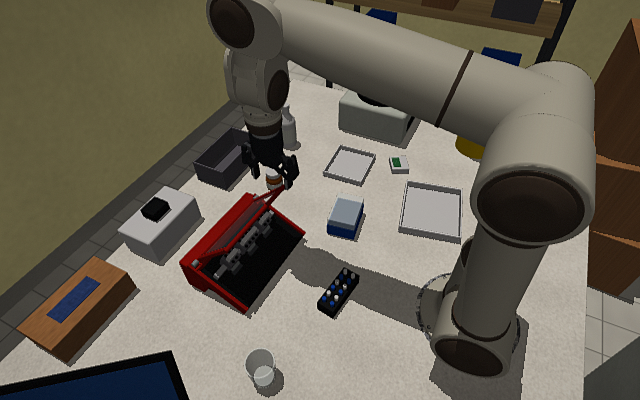

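Scene view: the red station is at about (350,265) with the guard leaning over three grey cartridges, the middle one at (353,255) apparently wide. There are two white trays, at (238,180) and (180,245). Side view: the gripper stands close to the right end of the guard bar. Next I measure the trays and the station's yaw.

Run:
```python
from h import *
np.set_printoptions(precision=3,suppress=True)
for c in ['scene','side']:
    im,d,k=cam(c); f,cx,cy,T=k
    v,u=np.mgrid[:400,:640]; P=np.stack([(u-cx)/f*d,(v-cy)/f*d,d],-1)@T[:3,:3].T+T[:3,3]
    hsv=cv2.cvtColor(im,cv2.COLOR_RGB2HSV)
    red=((hsv[...,0]<8)|(hsv[...,0]>172))&(hsv[...,1]>140)&(d>0)
    box=(P[...,0]>.4)&(P[...,0]<.85)&(P[...,1]>-.12)&(P[...,1]<.35)&(P[...,2]>.01)
    q=P[red&box]
    print(c,len(q),'zmax',np.percentile(q[:,2],[1,50,99]))
    r=cv2.minAreaRect(q[q[:,2]<.112][:,:2].astype(np.float32)*1000); print('base',r)
    t=q[q[:,2]>np.percentile(q[:,2],99)-.012]; 
    m=t.mean(0); w=np.linalg.svd(t-m)[2][0]; s=(t-m)@w; print('bar',m,w,m+w*s.min(),m+w*s.max(), m+w*(s.min()+s.max())/2)
    # trays: wall tops z .015-.03 
    for name,ctr in [('T1',(.184,-.304)),('T2',(.495,-.39))]:
        s=(np.hypot(P[...,0]-ctr[0],P[...,1]-ctr[1])<.16)&(P[...,2]>.013)&(P[...,2]<.03)&(d>0)
        n,l,st,ce=cv2.connectedComponentsWithStats(s.astype(np.uint8),connectivity=8)
        b=1+np.argmax(st[1:,4]); q2=P[l==b]; print(name,len(q2),cv2.minAreaRect(q2[:,:2].astype(np.float32)*1000),np.percentile(q2[:,2],90))
s=cv2.imread('pics/side0.png')[180:320,170:350]; w=cv2.imread('pics/scene0.png')[190:330,270:430]
cv2.imwrite('pics/crop1.png',np.hstack([cv2.resize(s,(430,334),interpolation=3),cv2.resize(w,(370,334),interpolation=3)]))
```

```text
scene 5546 zmax [0.015 0.103 0.229]
base ((606.7906494140625, 92.96749114990234), (282.4334411621094, 189.998779296875), 87.12147521972656)
bar [0.542 0.125 0.228] [ 0.069  0.997 -0.017] [0.533 0.006 0.23 ] [0.548 0.212 0.226] [0.541 0.109 0.228]
T1 608 ((180.01974487304688, -308.7242126464844), (194.9741668701172, 208.00376892089844), 11.659916877746582) 0.028169455350397776
T2 482 ((498.45843505859375, -398.96051025390625), (146.01390075683594, 162.53538513183594), 2.4937868118286133) 0.023041568320182542
side 3021 zmax [0.018 0.106 0.233]
base ((594.9674682617188, 97.36502075195312), (290.8650817871094, 202.93392944335938), 86.56746673583984)
bar [0.535 0.112 0.233] [-0.066 -0.993  0.103] [0.542 0.22  0.222] [ 0.524 -0.049  0.249] [0.533 0.085 0.236]
T1 579 ((178.71701049804688, -305.4021911621094), (182.06517028808594, 213.27023315429688), 11.326349258422852) 0.02888090730172994
T2 327 ((496.92572021484375, -395.9317321777344), (140.7030487060547, 166.57904052734375), 2.737438678741455) 0.025076665569494328
```

View pics/crop1.png

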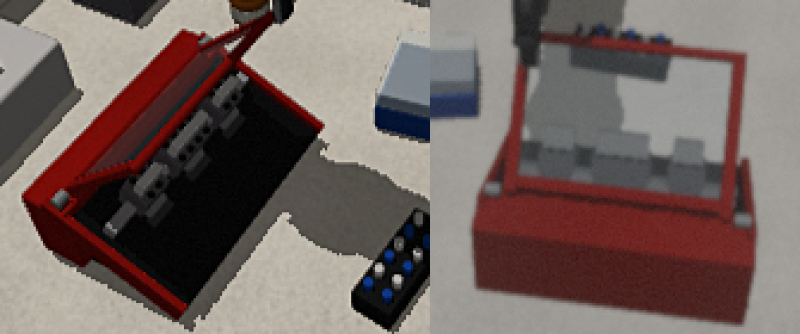

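Tray T2 at scene (180,245), about (0.497,-0.397), measures 141–146 × 163–167 mm, so it is the smaller one that the job needs. T1 at (238,180), 195 × 208 mm, is the look-alike. The crop shows three cartridges: the one in the middle of the rail (right half, about (622,155)) is clearly the wide one, and the outer two are narrow. The bar end lies between the open fingers, so I rise first, then go round to the front of the bar with the fingers shut.

```bash
python3 -m jog '[{"rotation":[0,0,0],"translation":[0,0,40],"grip":85},{"rotation":[0,0,0],"translation":[0,0,80],"grip":85},{"rotation":[0,0,0],"translation":[-40,0,80],"grip":0},{"rotation":[0,0,0],"translation":[-80,40,80],"grip":0},{"rotation":[0,0,0],"translation":[-90,80,80],"grip":0},{"rotation":[0,0,0],"translation":[-90,90,80],"grip":0},{"rotation":[0,0,0],"translation":[-90,90,80],"grip":0},{"rotation":[0,0,0],"translation":[-90,90,40],"grip":0},{"rotation":[0,0,0],"translation":[-90,90,0],"grip":0},{"rotation":[0,0,0],"translation":[-90,90,-25],"grip":0},{"rotation":[0,0,0],"translation":[-90,90,-25],"grip":0}]' 40
```

```text
time: 3.0
ee_pos: [0.459, 0.0886, 0.2027]
tcp_rot: [-179.7, 0.1, 89.9]
wrist_force: [0.5, -1.1, 0.9]
opening: -0.0002
grasp_force: 0.0
```

```bash
python3 -m jog '[{"rotation":[0,0,0],"translation":[30,0,0],"grip":0},{"rotation":[0,0,0],"translation":[50,0,0],"grip":0},{"rotation":[0,0,0],"translation":[60,0,4],"grip":0},{"rotation":[0,0,0],"translation":[70,0,10],"grip":0},{"rotation":[0,0,0],"translation":[80,0,15],"grip":0},{"rotation":[0,0,0],"translation":[90,0,20],"grip":0},{"rotation":[0,0,0],"translation":[100,0,25],"grip":0},{"rotation":[0,0,0],"translation":[110,0,30],"grip":0},{"rotation":[0,0,0],"translation":[120,0,34],"grip":0},{"rotation":[0,0,0],"translation":[130,0,37],"grip":0},{"rotation":[0,0,0],"translation":[140,0,40],"grip":0},{"rotation":[0,0,0],"translation":[148,0,41],"grip":0},{"rotation":[0,0,0],"translation":[156,0,42],"grip":0},{"rotation":[0,0,0],"translation":[162,0,42],"grip":0},{"rotation":[0,0,0],"translation":[164,0,42],"grip":0},{"rotation":[0,0,0],"translation":[164,0,42],"grip":0},{"rotation":[0,0,0],"translation":[164,0,42],"grip":0}]'
python3 - <<'E'
from h import *
np.set_printoptions(precision=3,suppress=True)
rs={'guard_edge':[],'guard_hinge':[]}
for c in ['scene','side']:
    im,d,k=cam(c)
    for t in rs:
        for f in spotter.mark_of(c,t)[:1]: rs[t].append(ray(k,f['uv'])); print(c,t,f['confidence'],f['uv'],at_depth(k,f['uv'],med(d,*f['uv'])))
for t in rs:
    if len(rs[t])>1: print(t,tri(rs[t]))
E
```

```text
time: 4.7
ee_pos: [0.6241, 0.0901, 0.2481]
tcp_rot: [180.0, -0.0, 90.0]
wrist_force: [-0.5, 0.0, -0.4]
opening: 0.0
grasp_force: 0.0
scene guard_hinge 0.43 [269.5, 234.6] [ 0.449 -0.148  0.025]
side guard_edge 0.9 [219.1, 188.9] [0.635 0.098 0.273]
```

```bash
python3 -m jog '[{"rotation":[0,0,0],"translation":[-30,0,0],"grip":0},{"rotation":[0,0,0],"translation":[-75,0,20],"grip":0},{"rotation":[0,0,0],"translation":[-120,-20,45],"grip":30},{"rotation":[0,-8,0],"translation":[-140,-50,60],"grip":30},{"rotation":[0,-16,0],"translation":[-140,-70,60],"grip":30},{"rotation":[0,-25,0],"translation":[-140,-70,60],"grip":30},{"rotation":[0,-25,0],"translation":[-140,-70,60],"grip":30},{"rotation":[0,-25,0],"translation":[-140,-70,60],"grip":30},{"rotation":[0,-25,0],"translation":[-140,-70,60],"grip":30}]'
cat > look.py <<'E'
from h import *
import sys
np.set_printoptions(precision=4,suppress=True)
T=['guard_edge','guard_hinge','wide','wide_grip','narrow_a']
rs={t:[] for t in T}
for c in ['scene','side','wrist']:
    im,d,k=cam(c); cv2.imwrite(f'pics/{c}_{sys.argv[1]}.png',im[:,:,::-1])
    for t in T:
        for f in spotter.mark_of(c,t):
            if f['confidence']<.3: continue
            u=f['uv']; m=med(d,*u); print(c,t,round(f['confidence'],2),np.round(u,1),at_depth(k,u,m) if m else None)
            rs[t].append((f['confidence'],c,ray(k,u)))
for t in T[:4]:
    b={}
    for q,c,r in rs[t]: b.setdefault(c,r)
    if len(b)>1: print(t,list(b),tri(list(b.values())))
E
python3 look.py 1
```

```text
time: 5.9
ee_pos: [0.4839, 0.0201, 0.3089]
tcp_rot: [155.0, -0.0, 90.0]
wrist_force: [-0.2, 0.7, -0.8]
opening: 0.0304
grasp_force: 0.0
scene guard_edge 0.79 [353.2 226.7] [0.6496 0.0917 0.2743]
scene guard_edge 0.41 [440.3 236.4] [0.4138 0.3418 0.0301]
scene guard_hinge 0.83 [349.  276.4] [0.6509 0.0892 0.1092]
side guard_edge 0.78 [215.5 186.5] [0.6446 0.0983 0.2779]
side guard_edge 0.66 [224.3 230.2] [0.6457 0.1105 0.1257]
side guard_hinge 0.72 [225.9 228.9] [0.645  0.1045 0.1249]
side guard_hinge 0.55 [350.3 166.2] [ 0.4918 -0.3943  0.0063]
side wide 0.73 [243.7 245.1] [0.5776 0.1234 0.1146]
side wide_grip 0.55 [249.7 235.7] [0.5694 0.1023 0.1344]
side narrow_a 0.7 [226.9 260. ] [0.5883 0.1824 0.1172]
side narrow_a 0.56 [257.5 223.9] [0.5844 0.0459 0.1137]
wrist guard_edge 0.61 [518.4  96.5] [0.6408 0.093  0.2756]
wrist guard_hinge 0.94 [383.6  97.9] [0.6525 0.0927 0.1073]
wrist wide 0.97 [323.5  93.7] [0.5682 0.0962 0.133 ]
wrist wide 0.37 [329.5  93.9] [0.5731 0.096  0.1356]
wrist wide_grip 0.75 [330.4  91.3] [0.5739 0.0983 0.1359]
wrist narrow_a 0.63 [324.2 159.2] [0.5684 0.0359 0.1346]
wrist narrow_a 0.62 [332.8  26.1] [0.5764 0.1529 0.1346]
guard_edge ['scene', 'side', 'wrist'] [0.6481 0.0928 0.2717]
guard_hinge ['scene', 'side', 'wrist'] [0.6529 0.0923 0.1093]
wide ['side', 'wrist'] [0.6012 0.0975 0.0686]
wide_grip ['side', 'wrist'] [0.5753 0.0983 0.1282]
```

View pics/wrist_1.png

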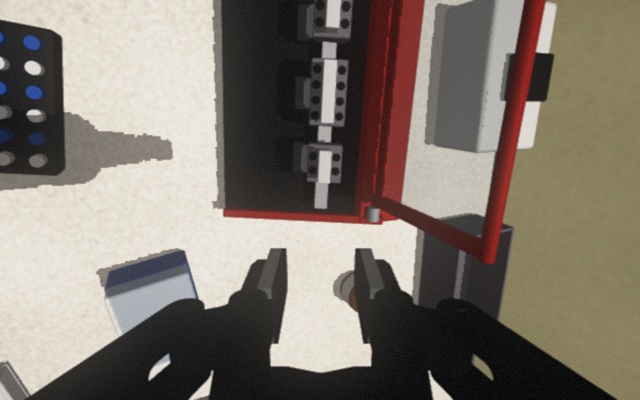

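The wrist view shows the guard upright (bar at column ~518). The wide cartridge is the middle one, with its white fin at (330,92). The narrow ones are at (333,12) and (323,163). Triangulated grip (0.575,0.098,0.128) agrees with the rail geometry (z 0.126) and the depth. I go to a hover point on the pull axis.

```bash
python3 -m jog '[{"rotation":[0,0,-2],"translation":[20,40,-20],"grip":45},{"rotation":[0,0,-3.7],"translation":[39,82,-64],"grip":45},{"rotation":[0,0,-3.7],"translation":[56,81,-100],"grip":45},{"rotation":[0,0,-3.7],"translation":[72,80,-137],"grip":45},{"rotation":[0,0,-3.7],"translation":[72,80,-137],"grip":45},{"rotation":[0,0,-3.7],"translation":[72,80,-137],"grip":45},{"rotation":[0,0,-3.7],"translation":[72,80,-137],"grip":45}]' && python3 look.py 2
python3 - <<'E'
import cv2,numpy as np
a=cv2.imread('pics/wrist_2.png');b=cv2.imread('pics/side_2.png')[150:310,170:350]
cv2.imwrite('pics/crop2.png',np.hstack([cv2.resize(a,(480,300)),cv2.resize(b,(320,300),interpolation=3)]))
E
```

```text
time: 7.5
ee_pos: [0.5566, 0.1, 0.1741]
tcp_rot: [154.8, -0.1, 86.3]
wrist_force: [-0.0, 1.4, 0.5]
opening: 0.0451
grasp_force: 0.0
scene guard_edge 0.81 [351.3 226.9] [0.6491 0.0876 0.2729]
scene guard_hinge 0.6 [349.6 276.4] [0.6489 0.0907 0.107 ]
side guard_edge 0.82 [218.5 183.6] [0.6447 0.0864 0.2771]
side guard_hinge 0.59 [228.9 229.3] [0.6481 0.0917 0.1075]
side guard_hinge 0.48 [255.  260.4] [0.5557 0.1187 0.053 ]
side wide 0.73 [244.7 242.9] [0.5715 0.1242 0.1285]
side wide 0.47 [229.  227.8] [0.6499 0.0882 0.1091]
side wide_grip 0.73 [247.3 234.9] [0.5756 0.1038 0.1359]
side narrow_a 0.55 [229.  259.4] [0.5803 0.1823 0.1246]
wrist guard_hinge 0.68 [405.7 207. ] [0.6539 0.0898 0.1059]
wrist wide 0.97 [318.5 198.8] [0.5726 0.1187 0.1349]
wrist wide_grip 0.92 [322.2 227.6] [0.5734 0.102  0.1357]
wrist wide_grip 0.47 [268.1 180.4] [0.5673 0.1137 0.0573]
wrist narrow_a 0.65 [320.  285.5] [0.5821 0.0472 0.1063]
wrist narrow_a 0.55 [320.8 103.8] [0.577  0.1679 0.1353]
guard_edge ['scene', 'side'] [0.6479 0.0858 0.2732]
guard_hinge ['scene', 'side', 'wrist'] [0.6499 0.0911 0.1081]
wide ['side', 'wrist'] [0.5897 0.1055 0.0959]
wide_grip ['side', 'wrist'] [0.5741 0.1033 0.1366]
```

View pics/crop2.png

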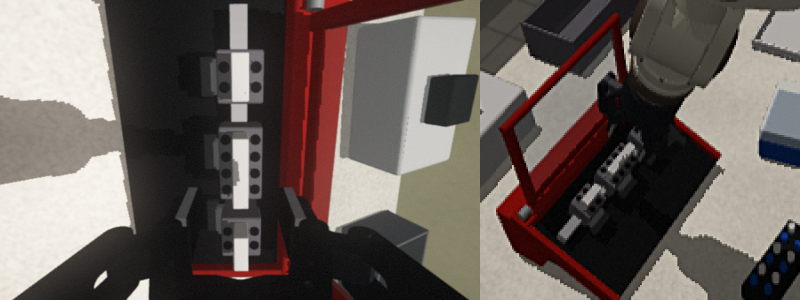

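In the wrist crop the wide fin runs over rows 135–208 at column 240, centred between the fingers (depth gives 0.573,0.102,0.136, fin top expected at z 0.135). The narrow ones lie clear above and below, and the side view shows the guard upright. I go down along the axis.

```bash
python3 -m jog '[{"rotation":[0,0,0],"translation":[8,0,-18],"grip":45},{"rotation":[0,0,0],"translation":[15,0,-34],"grip":45},{"rotation":[0,0,0],"translation":[20,0,-45],"grip":45},{"rotation":[0,0,0],"translation":[25,0,-55],"grip":45},{"rotation":[0,0,0],"translation":[25,0,-56],"grip":45},{"rotation":[0,0,0],"translation":[25,0,-56],"grip":45},{"rotation":[0,0,0],"translation":[25,0,-56],"grip":45}]'
```

```text
time: 9.1
ee_pos: [0.5812, 0.1001, 0.1161]
tcp_rot: [154.9, -0.0, 86.3]
wrist_force: [-0.8, 0.3, -0.5]
opening: 0.0449
grasp_force: 0.0
```

```bash
python3 -m jog '[{"rotation":[0,0,0],"translation":[0,0,1],"grip":30},{"rotation":[0,0,0],"translation":[0,0,1],"grip":15},{"rotation":[0,0,0],"translation":[0,0,1],"grip":5},{"rotation":[0,0,0],"translation":[0,0,1],"grip":5},{"rotation":[0,0,0],"translation":[0,0,1],"grip":5},{"rotation":[0,0,0],"translation":[0,0,1],"grip":5},{"rotation":[0,0,0],"translation":[0,0,1],"grip":5}]' 60
```

```text
time: 9.8
ee_pos: [0.5812, 0.1001, 0.1172]
tcp_rot: [154.9, -0.0, 86.3]
wrist_force: [-4.1, -0.3, 5.4]
opening: 0.0105
grasp_force: 60.3
```

```bash
python3 -m jog '[{"rotation":[0,0,0],"translation":[-2,0,4],"grip":5},{"rotation":[0,0,0],"translation":[-4,0,9],"grip":5},{"rotation":[0,0,0],"translation":[-6,0,13],"grip":5},{"rotation":[0,0,0],"translation":[-8.5,0.5,18],"grip":5},{"rotation":[0,0,0],"translation":[-10.5,1,23],"grip":5},{"rotation":[0,0,0],"translation":[-15,1,32],"grip":5},{"rotation":[0,0,0],"translation":[-21,1.5,45],"grip":5},{"rotation":[0,0,0],"translation":[-30,2,64],"grip":5},{"rotation":[0,0,0],"translation":[-42,3,90],"grip":5},{"rotation":[0,0,0],"translation":[-55,3.5,118],"grip":5},{"rotation":[0,0,0],"translation":[-65,4,140],"grip":5},{"rotation":[0,0,0],"translation":[-65,4,140],"grip":5},{"rotation":[0,0,0],"translation":[-65,4,140],"grip":5}]'
python3 - <<'E'
from h import *
im,d,k=cam('side'); w=cam('wrist')[0]
cv2.imwrite('pics/crop3.png',np.hstack([cv2.resize(w,(480,300)),cv2.resize(im[130:310,170:380],(320,300),interpolation=3)])[:,:,::-1])
E
```

```text
time: 11.1
ee_pos: [0.516, 0.1041, 0.2568]
tcp_rot: [154.9, -0.0, 86.3]
wrist_force: [1.4, -0.3, -2.0]
opening: 0.0105
grasp_force: 60.6
```

View pics/crop3.png

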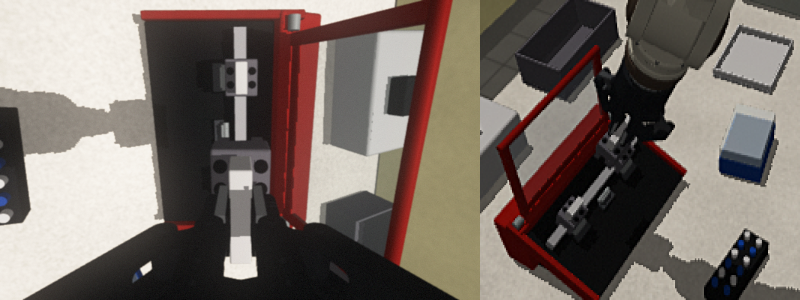

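The pull worked: the wide cartridge is in the fingers with 60 N, the guard is upright, and the far narrow cartridge is on the rail (crop (240,75)). The other narrow one is hidden behind the load and I will check it later. Next I turn the cartridge upright and carry it over the tray.

```bash
python3 -m jog '[{"rotation":[0.3,5,0],"translation":[-15,0,15],"grip":5},{"rotation":[0.7,11,0],"translation":[-30,-10,30],"grip":5},{"rotation":[1.1,17,0],"translation":[-35,-30,30],"grip":5},{"rotation":[1.4,22,0],"translation":[-35,-60,30],"grip":5},{"rotation":[1.6,25,0],"translation":[-35,-100,30],"grip":5},{"rotation":[1.6,25,0],"translation":[-35,-140,30],"grip":5},{"rotation":[1.6,25,0],"translation":[-35,-180,30],"grip":5},{"rotation":[1.6,25,0],"translation":[-35,-220,30],"grip":5},{"rotation":[1.6,25,0],"translation":[-35,-260,30],"grip":5},{"rotation":[1.6,25,0],"translation":[-35,-300,30],"grip":5},{"rotation":[1.6,25,0],"translation":[-35,-340,30],"grip":5},{"rotation":[1.6,25,0],"translation":[-35,-380,20],"grip":5},{"rotation":[1.6,25,0],"translation":[-32,-420,0],"grip":5},{"rotation":[1.6,25,0],"translation":[-25,-455,-20],"grip":5},{"rotation":[1.6,25,0],"translation":[-20,-480,-40],"grip":5},{"rotation":[1.6,25,0],"translation":[-19,-498,-60],"grip":5},{"rotation":[1.6,25,0],"translation":[-19,-501,-80],"grip":5},{"rotation":[1.6,25,0],"translation":[-19,-501,-80],"grip":5},{"rotation":[1.6,25,0],"translation":[-19,-501,-80],"grip":5},{"rotation":[1.6,25,0],"translation":[-19,-501,-80],"grip":5}]'
python3 - <<'E'
from h import *
np.set_printoptions(precision=4,suppress=True)
o=readout.get_obs(); print(R.from_euler('xyz',o['tcp_rot'],degrees=True).as_matrix()[:,2])
im,d,k=cam('side')
print([ (f['confidence'],f['uv'],at_depth(k,f['uv'],med(d,*f['uv']))) for f in spotter.mark_of('side','narrow_a')])
s,ds,ks=cam('scene'); w,dw,kw=cam('wrist')
r=[]
for c,kk in [('side',k),('scene',ks),('wrist',kw)]:
    for t in ['wide','wide_grip','tray']: print(c,t,[(round(f['confidence'],2),np.round(f['uv']),at_z(kk,f['uv'],.005)) for f in spotter.mark_of(c,t)[:2]])
cv2.imwrite('pics/crop4.png',np.vstack([np.hstack([cv2.resize(w,(400,250)),cv2.resize(im[110:310,170:490],(400,250),interpolation=3)]),cv2.resize(s[150:300,130:450],(800,340),interpolation=3)])[:,:,::-1])
E
```

```text
time: 13.2
ee_pos: [0.4973, -0.3968, 0.1773]
tcp_rot: [180.0, 0.1, 86.3]
wrist_force: [-0.1, 0.5, -1.7]
opening: 0.0103
grasp_force: 60.3
[-0.     -0.0009 -1.    ]
[(0.81, [261.8, 221.2], array([0.5709, 0.0423, 0.128 ])), (0.78, [229.6, 260.3], array([0.5804, 0.1812, 0.1192]))]
side wide [(0.77, array([352., 136.]), array([ 0.555 , -0.5575,  0.005 ])), (0.29, array([266., 374.]), array([0.3853, 0.3491, 0.005 ]))]
side wide_grip []
side tray [(0.91, array([350., 168.]), array([ 0.4906, -0.3853,  0.005 ]))]
scene wide [(0.57, array([170., 214.]), array([ 0.3696, -0.4782,  0.005 ])), (0.54, array([352., 285.]), array([0.5943, 0.0982, 0.005 ]))]
scene wide_grip [(0.81, array([168., 197.]), array([ 0.2945, -0.5151,  0.005 ]))]
scene tray [(0.84, array([240., 180.]), array([ 0.1821, -0.3026,  0.005 ])), (0.68, array([180., 243.]), array([ 0.4902, -0.405 ,  0.005 ]))]
wrist wide [(0.76, array([317., 228.]), array([ 0.4905, -0.4441,  0.005 ]))]
wrist wide_grip [(0.57, array([323., 283.]), array([ 0.4934, -0.5025,  0.005 ]))]
wrist tray [(0.56, array([321., 182.]), array([ 0.4973, -0.399 ,  0.005 ]))]
```

View pics/crop4.png

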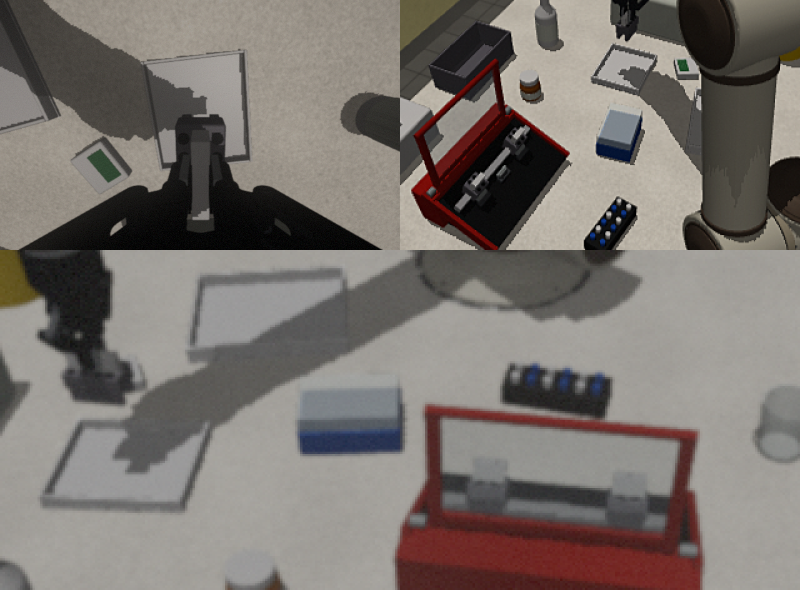

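Both narrow cartridges are on the rail (side crop (475,180) and (515,135)), the guard is upright, and the wide cartridge hangs upright over the small tray, centred to about 1–2 mm (wrist tray mark 0.497,-0.399). I lower it.

```bash
python3 -m jog '[{"rotation":[0,0,0],"translation":[0,0,-25],"grip":5},{"rotation":[0,0,0],"translation":[0,0,-50],"grip":5},{"rotation":[0,0,0],"translation":[0,0,-75],"grip":5},{"rotation":[0,0,0],"translation":[0,0,-95],"grip":5},{"rotation":[0,0,0],"translation":[0,0,-108],"grip":5},{"rotation":[0,0,0],"translation":[0,0,-115],"grip":5},{"rotation":[0,0,0],"translation":[0,0,-119],"grip":5},{"rotation":[0,0,0],"translation":[0,0,-120],"grip":5},{"rotation":[0,0,0],"translation":[0,0,-120],"grip":5},{"rotation":[0,0,0],"translation":[0,0,-120],"grip":5}]' && python3 -m jog '[{"rotation":[0,0,0],"translation":[0,0,-1],"grip":5},{"rotation":[0,0,0],"translation":[0,0,-2],"grip":5},{"rotation":[0,0,0],"translation":[0,0,-3],"grip":5},{"rotation":[0,0,0],"translation":[0,0,-3],"grip":5}]'
```

```text
time: 14.85
ee_pos: [0.4974, -0.3973, 0.0572]
tcp_rot: [180.0, 0.1, 86.3]
wrist_force: [0.4, 0.1, -2.3]
opening: 0.0105
grasp_force: 60.5
time: 15.25
ee_pos: [0.4969, -0.3969, 0.0531]
tcp_rot: [-179.9, 0.0, 86.3]
wrist_force: [-1.2, -0.6, -3.0]
opening: 0.0106
grasp_force: 60.5
```

```bash
python3 -m jog '[{"rotation":[0,0,0],"translation":[0,0,-0.5],"grip":5},{"rotation":[0,0,0],"translation":[0,0,-1],"grip":5},{"rotation":[0,0,0],"translation":[0,0,-1],"grip":5}]' && python3 -m jog '[{"rotation":[0,0,0],"translation":[0,0,-0.5],"grip":5},{"rotation":[0,0,0],"translation":[0,0,-1],"grip":5},{"rotation":[0,0,0],"translation":[0,0,-1],"grip":5}]'
```

```text
time: 15.55
ee_pos: [0.497, -0.397, 0.0522]
tcp_rot: [-179.9, 0.0, 86.3]
wrist_force: [-0.2, 0.1, -2.8]
opening: 0.0107
grasp_force: 60.5
time: 15.85
ee_pos: [0.4971, -0.397, 0.052]
tcp_rot: [-180.0, 0.0, 86.3]
wrist_force: [-1.6, 2.6, 3.7]
opening: 0.0108
grasp_force: 61.4
```

The floor carries it (wrist z force went from -2.8 to +3.7 N at the expected height). I open the fingers and rise.

```bash
python3 -m jog '[{"rotation":[0,0,0],"translation":[0,0,0],"grip":14},{"rotation":[0,0,0],"translation":[0,0,0],"grip":20},{"rotation":[0,0,0],"translation":[0,0,0],"grip":35},{"rotation":[0,0,0],"translation":[0,0,0],"grip":45},{"rotation":[0,0,0],"translation":[0,0,0],"grip":45},{"rotation":[0,0,0],"translation":[0,0,10],"grip":45},{"rotation":[0,0,0],"translation":[0,0,30],"grip":45},{"rotation":[0,0,0],"translation":[0,0,70],"grip":45},{"rotation":[0,0,0],"translation":[-20,0,110],"grip":45},{"rotation":[0,0,0],"translation":[-50,0,150],"grip":45},{"rotation":[0,0,0],"translation":[-60,0,170],"grip":45},{"rotation":[0,0,0],"translation":[-60,0,170],"grip":45},{"rotation":[0,0,0],"translation":[-60,0,170],"grip":45}]'
python3 - <<'E'
from h import *
np.set_printoptions(precision=4,suppress=True)
V=[]
for c in ['side','scene','wrist']:
    im,d,k=cam(c); V.append(im)
    for t in ['wide_grip','guard_edge','guard_hinge','narrow_a']: print(c,t,[(round(f['confidence'],2),np.round(f['uv']),at_depth(k,f['uv'],med(d,*f['uv']))) for f in spotter.mark_of(c,t)[:2]])
im,s,w=V
cv2.imwrite('pics/crop5.png',np.vstack([np.hstack([cv2.resize(w,(400,250)),cv2.resize(im[110:310,170:490],(400,250),interpolation=3)]),cv2.resize(s[150:300,130:450],(800,340),interpolation=3)])[:,:,::-1])
E
```

```text
time: 17.15
ee_pos: [0.4371, -0.3972, 0.2219]
tcp_rot: [180.0, 0.1, 86.3]
wrist_force: [0.7, 0.4, 0.1]
opening: 0.0449
grasp_force: 0.0
side wide_grip [(0.73, array([347., 153.]), array([ 0.5038, -0.3878,  0.068 ]))]
side guard_edge [(0.76, array([215., 186.]), array([0.6463, 0.0967, 0.2771])), (0.15, array([277., 188.]), array([ 0.6658, -0.1801,  0.0176]))]
side guard_hinge [(0.67, array([226., 229.]), array([0.6447, 0.1052, 0.1271]))]
side narrow_a [(0.79, array([261., 223.]), array([0.5746, 0.0416, 0.1162])), (0.55, array([229., 260.]), array([0.5786, 0.1837, 0.1265]))]
scene wide_grip [(0.89, array([177., 232.]), array([ 0.5032, -0.3991,  0.0629])), (0.31, array([352., 225.]), array([0.6456, 0.0888, 0.2763]))]
scene guard_edge [(0.85, array([353., 225.]), array([0.6454, 0.0912, 0.2766]))]
scene guard_hinge [(0.79, array([350., 278.]), array([0.6515, 0.0906, 0.1048]))]
scene narrow_a []
wrist wide_grip [(0.96, array([393., 182.]), array([ 0.4985, -0.3977,  0.0715]))]
wrist guard_edge []
wrist guard_hinge []
wrist narrow_a []
```

View pics/crop5.png

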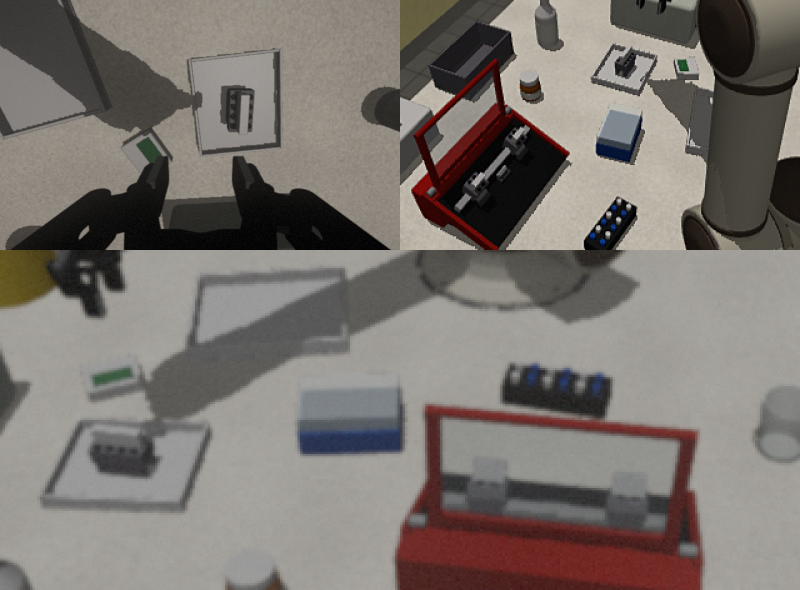

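The wide cartridge stands upright in the middle of the small tray (scene crop (123,450); fin top at z 0.0715, expected 0.0725). The guard is upright, both narrow cartridges are clipped on, and the robot is clear.

```bash
python3 -c "from workcell import bot; print(bot.job_done())"
```

```text
the job is handed in; nothing more can be done
None
```

I handed the job in at about 17 s of robot time; no verdict came back, but the last pictures showed the guard upright, the wide cartridge standing in the middle of the smaller white tray, both narrow cartridges still on the rail, and the robot clear.

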